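# Mount the sample wheel and lift the turret carriage

## Task

Put the sample wheel with the square hub onto the square shaft of the turret carriage, all the way down to the collar, and let go of it. Then take the carriage by its black grip fin, lift it out of its stand and finish while still holding it in the air, steady and level, at least 10 cm above where it sat, with the wheel still fully on its shaft. Keep the carriage level throughout and leave everything else on the bench where it is.

Things in the scene. Friction and masses are not known exactly. Their poses are not given: they have to be found in the camera images.
- wheel: Sample wheel to mount: aluminium disc 84 mm across, 6 mm thick, six dark windows, SQUARE hub 30 x 30 mm outside, its top 40 mm above the disc's underside. A 15.5 mm square bore goes right through, parallel to the hub's sides; fits every quarter turn. 120 g +-25%. Lies flat on the bench, hub up, any yaw. Origin: centre of the disc's underside; z up along the bore, x and y square to the hub's sides.
- carriage: Turret carriage, loose in its stand: aluminium plate 240 (x) x 90 (y) x 8 mm; mid black upright grip fin, 36 mm along x, 12 mm thick along y (fingers close along y), top at 95 mm; beige block 64 x 60 mm at x -78, top at 46 mm; round collar 40 mm wide at x +80, top at 30 mm. 500 g +-20%; balances within 10 mm of the fin. Origin: centre of the underside; x towards the shaft, z up.
- shaft (a point): Tip of the carriage's upright square steel shaft: 14 mm by 14 mm, sides parallel to the carriage's x and y, 34 mm long above the collar; its last 6 mm taper to 8 mm square. This point is the centre of the tip, 64 mm above the carriage's underside; axes as the carriage.
- seat (a point): Centre of the collar's top on the carriage, foot of the shaft, 30 mm above the carriage's underside and 34 mm under the tip: the wheel's origin comes to this point when it is fully on. Axes as the carriage.
- grip (a point): Middle of the top edge of the carriage's grip fin, 95 mm above the carriage's underside; axes as the carriage.
- stand: Grey stand, fixed to the bench, 260 by 112 mm, at any yaw. The carriage rests on its two cross bars, 30 mm above the bench; low lips, reaching 10 mm higher, surround it with about 3 mm of play; it lifts straight up. Origin: centre of its underside on the bench; x along its length, towards the shaft end of the carriage.
- round_wheel: A spare wheel to leave alone: the same disc, but with four windows and a ROUND hub, 32 mm across, with a round bore. Origin: centre of its underside.
- mortar: White ceramic mortar bowl, 90 mm across, 42 mm high; leave alone. Origin: centre of its underside.
- die: Steel pellet die, a stepped cylinder 60 mm across and 75 mm high; leave alone. Origin: centre of its underside.
- jar: Amber glass jar, 64 mm across, 85 mm high; leave alone. Origin: centre of its underside.
- flask: White plastic bottle, 68 mm across, 160 mm high; leave alone. Origin: centre of its underside.
- spatula: Slim steel laboratory spatula, 180 mm long, 14 mm wide, 6 mm high, lying flat; leave alone. Origin: its middle, on the bench; x along its length.
- card_box: Grey open tray with dividers, 90 by 130 mm, 35 mm high; leave alone. Origin: centre of its underside.
There are look-alikes about, which are no part of the job. What is shaped like the wheel but blue or orange is not meant.

How it is judged:
By the outcome, as a careful person would: the job done as asked, in the order asked, and still so for the second after the job is handed in, while the arm keeps its last pose, push and grip.
It also fails if it takes over 58 s, if anything falls off the work surface, if the arm or the gripper's body presses on something with over 40 N, if the wrist force passes 120 N, or if a joint passes its speed limit or range.

## Robot

A 6-joint arm with a two-finger parallel gripper is mounted at the origin on the work surface. World frame = base frame: x ahead of the robot, y to its left, z up, the work surface at z = 0. Lengths are in m, angles in rad, forces in N, time in s.
With the tool pointing down it reaches from about 0.4 to 0.925 m from the base axis. Payload 12.5 kg.
Tool frame: the origin (TCP) lies at the very end of the fingers, on their centre line; the grasp point (between the pads) lies 19 mm behind it (manip.tcp_to_grasp is the distance from the TCP to the grasp point, in m); z points along the fingers, y is the line along which they close (so a half turn about z gives the same grasp; the last joint's range is limited). The gripper opens to 95 mm and grips with 3 to 60 N. Pads are 20 mm wide; open, the fingers measure 119 mm over their backs; the gripper's body (75 mm by 180 mm) begins 59 mm behind the grasp point.
Start: joints at [-1.383, 0.491, 1.559, -0, 1.092, -0.106], TCP at [0.181, -0.598, 0.215] pointing down, gripper open.
Joint ranges: [-3.1, 3.1], [-0.84, 2.19], [0.05, 2.79], [-1.13, 4.28], [0.06, 2.93], [-2.69, 2.69]. Speed limits (rad/s): [2.22, 2.22, 2.79, 3.14, 3.14, 3.14].

## Interface

Orientations are given as a 3x3 rotation matrix whose columns are the frame's x, y, z axes.
In Python, from bench import manip, imaging gives the robot as it stands.
- The arm moves only by the shell command python3 -m handwheel 'ROWS' [FORCE]. ROWS is JSON, a list of rows, each an object of numbers: "x", "y", "z": the shift along the tool's x, y, z in m; "wx", "wy", "wz": the turn, a rotation vector about the tool's x, y, z in rad; "claw": the opening, from 0 (shut) to 1 (fully open). A call has exactly 10 rows; each row is the pose to reach, as a shift and turn from the pose commanded when the call began, along the tool's axes at that moment; what a row does not reach only later rows make up. A row lasts 1/12 s, in which the tool goes at most 41.7 mm and 7.16 degrees, less where a joint would pass 70% of its speed; a pose out of reach is approached as far as the arm can. A call with a gripper value outside its range is refused whole. The fingers move at their own pace and stop on an object; FORCE is the grip in N (left out, the last holds). Time passes only in rows, so rows that repeat a pose let the fingers close, or fill a call up. It gives the time, the measured TCP pose, the force, the opening and the grip force at its end, in the units of the state.
- manip.observe(): the state, without advancing time (a new reading comes with each control period).
- imaging.snapshot(name): name is "side" or "top"; returns the picture (420x560x3 uint8, blue, green, red); there is no depth.
- imaging.camera_params(name): a dict with "intrinsics" (3x3 intrinsics, pixels), "eye" and "attitude" of the camera in the world. Camera axes: x right, y down, z forward; pixel columns grow to the right and rows downward; lengths in m; the calibration is good to about 2 mm. A picture is of the moment at which its call begins. camera_params takes no time and is no camera call.
- manip.finish_job(): hands the job in; it is judged then, once.
The state is a dict: "t": time; "q": joint angles; "qd": joint speeds; "tau": joint torques, N m; "tcp_pos": TCP position; "tool_rot": TCP orientation; "ft_force": force on the tool from outside, world axes, zero at the start; "moment": the same for the moment, N m; "grip_width": opening from 0.0 (shut) to 1.0 (fully open); "gripper_force": force on a finger pad.
Only numpy, scipy, OpenCV 4.12 (cv2) and the standard library are available. Lean on these libraries where they do the work, as an engineer would, in place of code of your own. Each camera call takes 0.05 s, during which the arm holds its last target. There are 200 camera calls.

## Working session

There is one attempt and no reset: what is moved stays moved. The work goes in short steps, Python scripts to look and compute and a shell command to move; the robot and the scene stay as the last step left them, time stands still between calls to the robot, and variables do not carry over. Pictures are saved under pics/ and viewed, at most 10 in all, crops included, and the job is handed in when it is done.

```bash
ls; mkdir -p pics; python3 - <<'E'
from bench import manip, imaging
import cv2
for n in("top","side"):
    im=imaging.snapshot(n); cv2.imwrite(f"pics/{n}0.png",im)
    print(n,imaging.camera_params(n))
s=manip.observe(); print(s['t'],s['tcp_pos'],s['tool_rot'],s['grip_width'])
E
```

```text
pics
top {'intrinsics': array([[463.03329091,   0.        , 283.90073175],
       [  0.        , 463.03329091, 204.19513947],
       [  0.        ,   0.        ,   1.        ]]), 'eye': array([ 0.40343448, -0.02583567,  1.44058751]), 'attitude': array([[-0.02411686, -0.9943302 ,  0.1035656 ],
       [-0.99951033,  0.0260483 ,  0.0173374 ],
       [-0.01993681, -0.10309677, -0.99447151]])}
side {'intrinsics': array([[422.91577989,   0.        , 278.59428616],
       [  0.        , 422.91577989, 211.55764603],
       [  0.        ,   0.        ,   1.        ]]), 'eye': array([-0.10054789,  0.98627624,  0.87279846]), 'attitude': array([[-0.84799634, -0.27136944,  0.45525909],
       [-0.52955956,  0.46891924, -0.70688147],
       [-0.02165372, -0.84051971, -0.54134808]])}
0.1 [ 0.18095376 -0.59800962  0.21411649] [[ 9.57155710e-01  2.89573644e-01 -2.25962429e-04]
 [ 2.89573725e-01 -9.57155220e-01  9.70646247e-04]
 [ 6.47924531e-05 -9.94492380e-04 -9.99999503e-01]] 1.0020208133035742
```

View pics/top0.png

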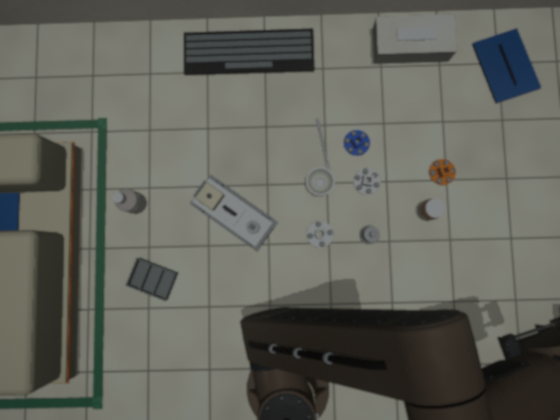

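View pics/side0.png

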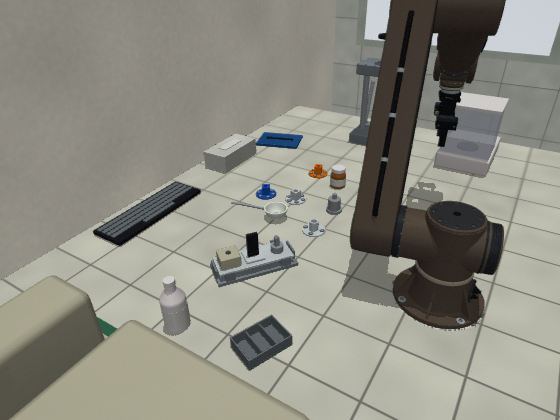

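The silver candidates are at top (320,234) and (367,180), and the blue (357,142) and orange (442,172) ones are excluded by colour. An enlarged crop should show each hub's shape and window count.

```bash
python3 - <<'E'
import cv2,numpy as np
a=cv2.imread('pics/top0.png');b=cv2.imread('pics/side0.png')
f=lambda im,x,y,w,h:cv2.resize(im[y:y+h,x:x+w],(400,300),interpolation=cv2.INTER_CUBIC)
A=cv2.convertScaleAbs(a,alpha=1.3)
cv2.imwrite('pics/crop1.png',np.vstack([np.hstack([f(A,300,219,40,30),f(A,347,165,40,30)]),np.hstack([f(A,183,168,100,75),f(b,265,180,80,60)])]))
E
```

```text
(no output)
```

View pics/crop1.png

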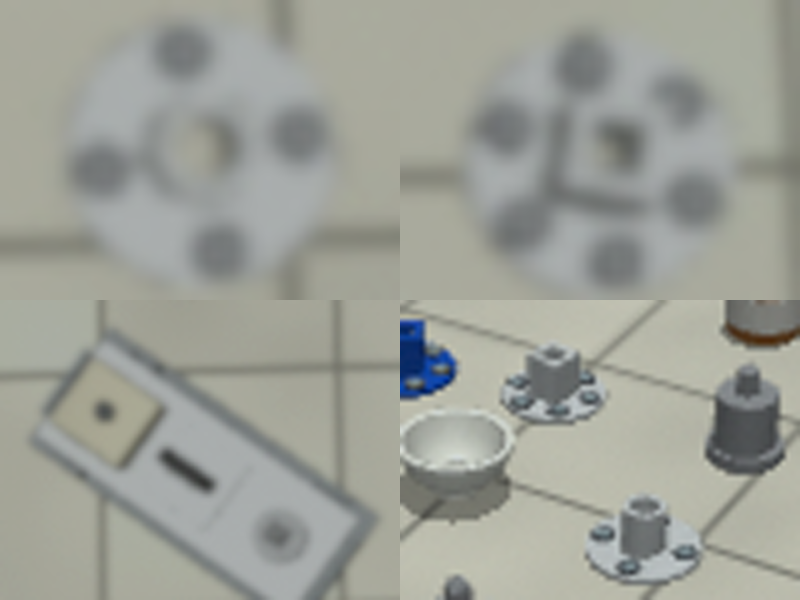

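The target is at top (367,180): square hub and six windows. (320,234) has a round hub and four windows, so it stays. The carriage runs from its beige block at (208,193) to the shaft at (253,227). Now I'll measure the poses.

```bash
cat > h.py <<'E'
import cv2,numpy as np
from bench import manip,imaging
def ray(n,uv):
    c=imaging.camera_params(n);uv=np.atleast_2d(uv).astype(float)
    d=(c['attitude']@np.linalg.inv(c['intrinsics'])@np.c_[uv,np.ones(len(uv))].T).T
    return c['eye'],d
def onz(n,uv,z):
    e,d=ray(n,uv);return e+d*((z-e[2])/d[:,2:])
def pix(n,p):
    c=imaging.camera_params(n);q=(np.atleast_2d(p)-c['eye'])@c['attitude']@c['intrinsics'].T
    return q[:,:2]/q[:,2:]
def warp(n,im,c,z,half=.08,s=4000):
    """orthophoto of plane z around c: col=(x-c0+half)*s, row=(y-c1+half)*s"""
    w=np.array([[c[0]+a*half,c[1]+b*half,z] for a,b in((-1,-1),(1,-1),(1,1),(-1,1))])
    N=2*half*s
    H=cv2.getPerspectiveTransform(pix(n,w).astype(np.float32),np.float32([[0,0],[N,0],[N,N],[0,N]]))
    return cv2.warpPerspective(im,H,(int(N),int(N)),flags=cv2.INTER_CUBIC)
E
python3 - <<'E'
from h import *
a=cv2.imread('pics/top0.png')
w0=onz('top',[367,180],.006)[0];f0=onz('top',[230,210],.125)[0];c0=onz('top',[233,212],.038)[0]
print(w0,f0,c0)
W=cv2.resize(warp('top',a,w0,.006,.06,5000),(400,400))
W2=cv2.resize(warp('top',a,w0,.04,.04,5000),(400,400))
C=cv2.resize(warp('top',a,c0,.038,.16,2500),(400,400))
# sanity: hue stats
for p in [(375,188),(235,218),(215,190),(205,205),(231,210),(253,227)]:
    print(p,a[p[1],p[0]])
hsv=cv2.cvtColor(a,cv2.COLOR_BGR2HSV)
m=(a[...,0].astype(int)-a[...,2]>-4).astype(np.uint8)*255
M=cv2.cvtColor(cv2.resize(warp('top',m,c0,.038,.16,2500),(400,400)),cv2.COLOR_GRAY2BGR)
cv2.imwrite('pics/ortho.png',np.hstack([W2,C])); 
k,_=cv2.findContours(m[165:197,350:385],cv2.RETR_EXTERNAL,cv2.CHAIN_APPROX_NONE)
k=max(k,key=cv2.contourArea).reshape(-1,2)+[350,165]
P=onz('top',k,.006)[:,:2]
print('disc',cv2.fitEllipse((P*1e4).astype(np.float32)),len(k))
# fin: dark
d=(a.max(2)<50).astype(np.uint8);d[:195]=0;d[225:]=0;d[:,:215]=0;d[:,245:]=0
ys,xs=np.nonzero(d);w=1
Pf=onz('top',np.c_[xs,ys],.125)[:,:2]
print('fin',len(xs),Pf.mean(0),cv2.minAreaRect((Pf*1e3).astype(np.float32)))
# block beige
E
```

```text
[ 0.62193985 -0.26198434  0.006     ] [0.52779339 0.15163625 0.125     ] [0.52965999 0.1542843  0.038     ]
(375, 188) [124 124 122]
(235, 218) [132 132 129]
(215, 190) [112 127 127]
(205, 205) [111 119 118]
(231, 210) [63 64 62]
(253, 227) [78 78 76]
disc ((6190.5126953125, -2602.79541015625), (804.2391357421875, 823.881103515625), 6.8302459716796875) 74
fin 13 [0.52582049 0.15210578] ((526.4038696289062, 153.0999298095703), (32.84244918823242, 2.373086452484131), 55.029449462890625)
```

View pics/ortho.png

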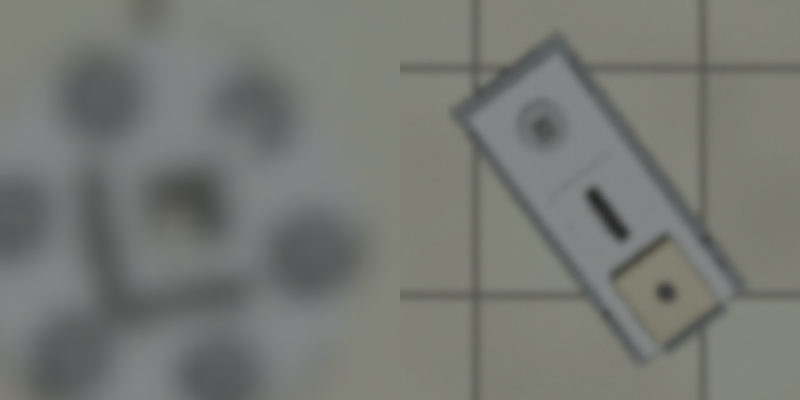

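The wheel is near (0.619,-0.261) with hub yaw about -9°. The shaft end of the carriage heads about -125.5°. I'll refine the carriage with line fits and compute the first move.

```bash
cat >> h.py <<'E'
def delta(target,yaw_y=None):
    """shift in tool axes (m) and wz (rad) to reach target TCP with tool y heading yaw_y deg (mod 180)"""
    s=manip.observe();R=s['tool_rot'];d=R.T@(np.array(target)-s['tcp_pos']);wz=0
    h=np.degrees(np.arctan2(R[1,1],R[0,1]))
    if yaw_y is not None: wz=-np.radians((yaw_y-h+90)%180-90)
    print('t %.2f'%s['t'],'tcp',s['tcp_pos'].round(4),'yaw_y %.1f'%h,'delta',d.round(4),'wz %.3f'%wz,'tilt',R[:2,2].round(4),'F',s['ft_force'].round(1),'w %.3f'%s['grip_width'],'g',s['gripper_force'])
E
python3 - <<'E'
from h import *
a=cv2.imread('pics/top0.png')
g=a.max(2)
c0=np.array([.5297,.1543])
def loc(z,c,thr,half):
    o=warp('top',g,c,z,half,4000); m=(o<thr).astype(np.uint8)
    n,l,s,ce=cv2.connectedComponentsWithStats(m); 
    k=min(range(1,n),key=lambda i:np.hypot(*(ce[i]-half*4000))+(1e3 if s[i,4]<300 else 0))
    cs,_=cv2.findContours((l==k).astype(np.uint8),0,1)
    r=cv2.minAreaRect(cs[0]); return c+(ce[k]/4000-half),s[k,4]/16.,np.array(r[1])/4,r[2]
for t in (75,85,95): print('fin',t,loc(.125,onz('top',[230,210],.125)[0,:2],t,.03))
# plate edges: bright plate mask in ortho at z=.038
o=warp('top',g,c0,.038,.16,4000)
m=((o>118)*255).astype(np.uint8)
m=cv2.morphologyEx(m,cv2.MORPH_OPEN,np.ones((9,9)))
bl=warp('top',np.clip(a[...,0].astype(int)-a[...,2]+60,0,255).astype(np.uint8),c0,.038,.16,4000)
for t in (50,54,56):
    mm=(bl>t).astype(np.uint8); mm=cv2.morphologyEx(mm,cv2.MORPH_OPEN,np.ones((9,9)))
    n,l,s,ce=cv2.connectedComponentsWithStats(mm);k=1+s[1:,4].argmax()
    r=cv2.minAreaRect(np.argwhere(l==k)[:,::-1].astype(np.float32)); print('bluish',t,c0+np.array(r[0])/4000-.16,np.array(r[1])/4,r[2])
# shaft tip and collar candidates in the side and top views, by lines on the plate long edges
e=cv2.Canny(cv2.GaussianBlur(o,(0,0),4),8,20)
L=cv2.HoughLinesP(e,1,np.pi/720,60,minLineLength=300,maxLineGap=30)
for x1,y1,x2,y2 in L[:,0]: print((x1,y1,x2,y2),'ang %.1f'%(np.degrees(np.arctan2(y2-y1,x2-x1))%180))
delta([.619,-.261,.214],-9)
E
```

```text
fin 75 (array([0.52714567, 0.15394515]), np.float64(358.6875), array([42.90063858,  9.4652977 ]), 53.781158447265625)
fin 85 (array([0.52711913, 0.15394706]), np.float64(442.25), array([44.74097443, 11.19016361]), 53.80678939819336)
fin 95 (array([0.52707981, 0.15399385]), np.float64(533.25), array([46.4489212 , 12.94279957]), 53.746158599853516)
bluish 50 [0.52957497 0.15417497] [319.74993896 319.74993896] 0.0
bluish 54 [0.54243537 0.17263545] [308.05322266 116.43561554] 53.43949890136719
bluish 56 [0.53188573 0.15745524] [267.1663208 112.6383667] 53.358070373535156Traceback (most recent call last):
  File "<stdin>", line 24, in <module>
TypeError: 'NoneType' object is not subscriptable
```

```bash
python3 - <<'E'
from h import *
delta([.619,-.261,.214],-9)
print(pix('top',[.4825,.0925,.094]),pix('side',[.4825,.0925,.094]))
a=cv2.imread('pics/top0.png');b=cv2.imread('pics/side0.png')
f=lambda im,x,y:cv2.resize(im[y:y+30,x:x+40],(400,300),interpolation=cv2.INTER_CUBIC)
cv2.imwrite('pics/shaft.png',np.hstack([f(cv2.convertScaleAbs(a,alpha=1.3),235,212),f(b,256,226)]))
E
```

```text
t 0.10 tcp [ 0.181  -0.598   0.2141] yaw_y -73.2 delta [ 5.169e-01 -1.957e-01  3.000e-04] wz -1.120 tilt [-0.0002  0.001 ] F [-0.3  0.   0.4] w 1.002 g 0.0
[[251.87235873 225.91413264]] [[277.23115041 236.33460934]]
```

View pics/shaft.png

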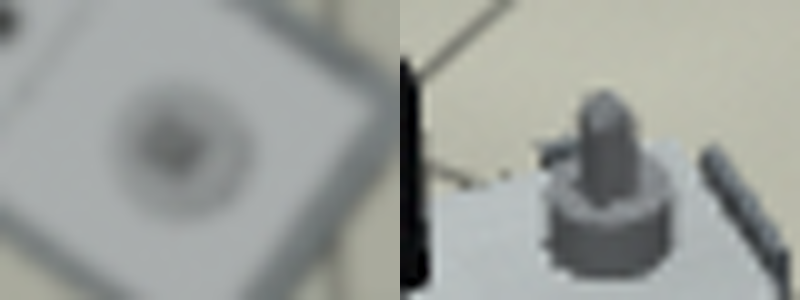

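The shaft tip is at top (252,226) and side (276.5,236), within 1 px of the prediction for (0.4825,0.0925,0.094). Moving over the wheel.

```bash
python3 -m handwheel '[{"x":0.04,"y":-0.014,"z":0,"wz":-0.1,"claw":0.8},{"x":0.08,"y":-0.029,"z":0,"wz":-0.2,"claw":0.8},{"x":0.117,"y":-0.044,"z":0,"wz":-0.3,"claw":0.8},{"x":0.155,"y":-0.058,"z":0,"wz":-0.4,"claw":0.7},{"x":0.193,"y":-0.073,"z":0,"wz":-0.5,"claw":0.7},{"x":0.23,"y":-0.087,"z":0,"wz":-0.6,"claw":0.7},{"x":0.268,"y":-0.102,"z":0,"wz":-0.7,"claw":0.7},{"x":0.306,"y":-0.116,"z":0,"wz":-0.8,"claw":0.7},{"x":0.343,"y":-0.13,"z":0,"wz":-0.9,"claw":0.7},{"x":0.38,"y":-0.144,"z":0,"wz":-1.0,"claw":0.7}]' 30; python3 -c "
from h import *
delta([.619,-.261,.1],-9)"
```

```text
t 0.10 tcp [ 0.181  -0.598   0.2141] yaw_y -73.2 delta [ 0.5169 -0.1956  0.1143] wz -1.120 tilt [-0.0002  0.001 ] F [-0.3  0.   0.4] w 1.002 g 0.0validation failed for argument at $[0]...
```

```bash
python3 -m handwheel '[{"x":0.04,"y":-0.014,"z":0,"wx":0,"wy":0,"wz":-0.1,"claw":0.8},{"x":0.08,"y":-0.029,"z":0,"wx":0,"wy":0,"wz":-0.2,"claw":0.8},{"x":0.117,"y":-0.044,"z":0,"wx":0,"wy":0,"wz":-0.3,"claw":0.8},{"x":0.155,"y":-0.058,"z":0,"wx":0,"wy":0,"wz":-0.4,"claw":0.7},{"x":0.193,"y":-0.073,"z":0,"wx":0,"wy":0,"wz":-0.5,"claw":0.7},{"x":0.23,"y":-0.087,"z":0,"wx":0,"wy":0,"wz":-0.6,"claw":0.7},{"x":0.268,"y":-0.102,"z":0,"wx":0,"wy":0,"wz":-0.7,"claw":0.7},{"x":0.306,"y":-0.116,"z":0,"wx":0,"wy":0,"wz":-0.8,"claw":0.7},{"x":0.343,"y":-0.13,"z":0,"wx":0,"wy":0,"wz":-0.9,"claw":0.7},{"x":0.38,"y":-0.144,"z":0,"wx":0,"wy":0,"wz":-1.0,"claw":0.7}]' 30; python3 -c "
from h import *
delta([.619,-.261,.1],-9)"
```

```text
t: 0.93
tcp_pos: [0.5043, -0.3487, 0.2144]
tool_rot: [[0.269, 0.963, -0.0], [0.963, -0.269, 0.0], [0.0, -0.0, -1.0]]
ft_force: [-0.6, -0.4, -0.1]
grip_width: 0.7
gripper_force: 0.0
t 0.93 tcp [ 0.5043 -0.3487  0.2144] yaw_y -15.6 delta [0.1153 0.0869 0.1144] wz -0.115 tilt [-0.0004  0.0002] F [-0.6 -0.4 -0.1] w 0.700 g 0.0
```

```bash
python3 -m handwheel '[{"x":0.029,"y":0.022,"z":0,"wx":0,"wy":0,"wz":-0.05,"claw":0.7},{"x":0.058,"y":0.044,"z":0.01,"wx":0,"wy":0,"wz":-0.1,"claw":0.7},{"x":0.087,"y":0.065,"z":0.03,"wx":0,"wy":0,"wz":-0.115,"claw":0.7},{"x":0.115,"y":0.087,"z":0.05,"wx":0,"wy":0,"wz":-0.115,"claw":0.7},{"x":0.115,"y":0.087,"z":0.08,"wx":0,"wy":0,"wz":-0.115,"claw":0.7},{"x":0.115,"y":0.087,"z":0.11,"wx":0,"wy":0,"wz":-0.115,"claw":0.7},{"x":0.115,"y":0.087,"z":0.13,"wx":0,"wy":0,"wz":-0.115,"claw":0.7},{"x":0.115,"y":0.087,"z":0.14,"wx":0,"wy":0,"wz":-0.115,"claw":0.7},{"x":0.115,"y":0.087,"z":0.14,"wx":0,"wy":0,"wz":-0.115,"claw":0.7},{"x":0.115,"y":0.087,"z":0.14,"wx":0,"wy":0,"wz":-0.115,"claw":0.7}]' 30; python3 - <<'E'
from h import *
delta([.619,-.261,.012],-9)
b=imaging.snapshot('side')
u,v=pix('side',[.619,-.261,.04])[0].astype(int)
print(u,v)
cv2.imwrite('pics/pre.png',cv2.resize(b[v-50:v+40,u-60:u+60],(720,540),interpolation=cv2.INTER_CUBIC))
E
```

```text
t: 1.77
tcp_pos: [0.6183, -0.2638, 0.075]
tool_rot: [[0.162, 0.987, 0.0], [0.987, -0.162, -0.0], [-0.0, 0.0, -1.0]]
ft_force: [-0.6, 0.2, 0.9]
grip_width: 0.698
gripper_force: 0.0
t 1.77 tcp [ 0.6183 -0.2638  0.075 ] yaw_y -9.3 delta [0.0029 0.0002 0.063 ] wz -0.005 tilt [ 0.     -0.0001] F [-0.6  0.2  0.9] w 0.698 g 0.0
296 191
```

View pics/pre.png

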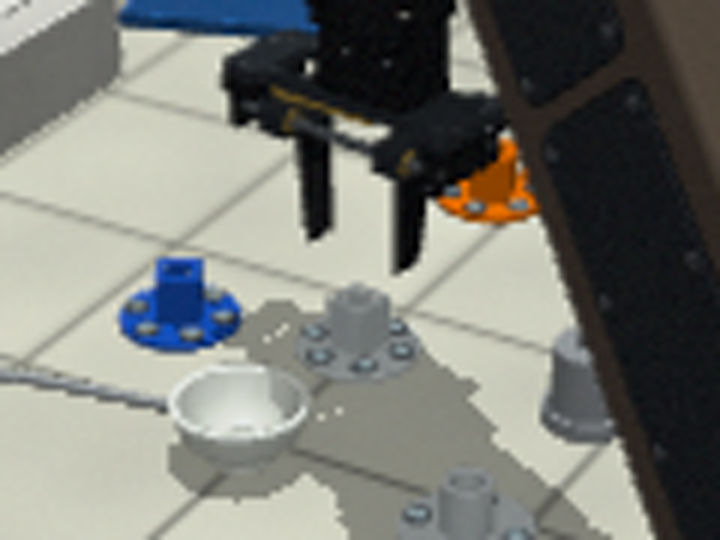

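The fingers, with tips at crop (318,235) and (405,265), straddle the hub at (358,318). Descending and gripping.

```bash
python3 -m handwheel '[{"x":0.003,"y":0,"z":0.02,"wx":0,"wy":0,"wz":0,"claw":0.7},{"x":0.003,"y":0,"z":0.035,"wx":0,"wy":0,"wz":0,"claw":0.7},{"x":0.003,"y":0,"z":0.05,"wx":0,"wy":0,"wz":0,"claw":0.7},{"x":0.003,"y":0,"z":0.06,"wx":0,"wy":0,"wz":0,"claw":0.7},{"x":0.003,"y":0,"z":0.062,"wx":0,"wy":0,"wz":0,"claw":0.7},{"x":0.003,"y":0,"z":0.062,"wx":0,"wy":0,"wz":0,"claw":0.6},{"x":0.003,"y":0,"z":0.062,"wx":0,"wy":0,"wz":0,"claw":0.4},{"x":0.003,"y":0,"z":0.062,"wx":0,"wy":0,"wz":0,"claw":0.2},{"x":0.003,"y":0,"z":0.062,"wx":0,"wy":0,"wz":0,"claw":0.0},{"x":0.003,"y":0,"z":0.062,"wx":0,"wy":0,"wz":0,"claw":0.0}]' 30
python3 -m handwheel '[{"x":0,"y":0,"z":0,"wx":0,"wy":0,"wz":0,"claw":0},{"x":0,"y":0,"z":0,"wx":0,"wy":0,"wz":0,"claw":0},{"x":0,"y":0,"z":0,"wx":0,"wy":0,"wz":0,"claw":0},{"x":0,"y":0,"z":-0.02,"wx":0,"wy":0,"wz":0,"claw":0},{"x":0,"y":0,"z":-0.05,"wx":0,"wy":0,"wz":0,"claw":0},{"x":0,"y":0,"z":-0.08,"wx":0,"wy":0,"wz":0,"claw":0},{"x":0,"y":0,"z":-0.11,"wx":0,"wy":0,"wz":0,"claw":0},{"x":0,"y":0,"z":-0.14,"wx":0,"wy":0,"wz":0,"claw":0},{"x":0,"y":0,"z":-0.16,"wx":0,"wy":0,"wz":0,"claw":0},{"x":0,"y":0,"z":-0.16,"wx":0,"wy":0,"wz":0,"claw":0}]' 30
python3 - <<'E'
from h import *
delta([.619,-.261,.012],-9)
# tip triangulation from both views (least squares on rays)
A=np.zeros((3,3));r=np.zeros(3)
for n,uv in(('top',[251.9,226.1]),('side',[276.5,236])):
    e,d=ray(n,uv);d=d[0]/np.linalg.norm(d);P=np.eye(3)-np.outer(d,d);A+=P;r+=P@e
print('tip',np.linalg.solve(A,r))
delta([.4825,.0925,.18],-36.5)
E
```

```text
t: 2.65
tcp_pos: [0.6189, -0.2607, 0.0133]
tool_rot: [[0.161, 0.987, 0.001], [0.987, -0.161, -0.001], [-0.0, 0.001, -1.0]]
ft_force: [-0.2, 0.2, 0.7]
grip_width: 0.404
gripper_force: 0.0
t: 3.48
tcp_pos: [0.62, -0.2612, 0.1772]
tool_rot: [[0.161, 0.987, 0.006], [0.987, -0.161, -0.003], [-0.002, 0.006, -1.0]]
ft_force: [0.7, 0.7, -1.6]
grip_width: 0.313
gripper_force: 30.0
t 3.48 tcp [ 0.62   -0.2612  0.1772] yaw_y -9.3 delta [ 0.0004 -0.002   0.1652] wz -0.005 tilt [ 0.0058 -0.0032] F [ 0.7  0.7 -1.6] w 0.313 g 29.985130727291107
tip [0.48313654 0.09303066 0.09523806]
t 3.48 tcp [ 0.62   -0.2612  0.1772] yaw_y -9.3 delta [ 0.3269 -0.1927 -0.0047] wz 0.475 tilt [ 0.0058 -0.0032] F [ 0.7  0.7 -1.6] w 0.313 g 29.985130727291107
```

```bash
python3 -m handwheel '[{"x":0.02,"y":-0.012,"z":0,"wx":0,"wy":0,"wz":0.04,"claw":0},{"x":0.053,"y":-0.031,"z":0,"wx":0,"wy":0,"wz":0.08,"claw":0},{"x":0.087,"y":-0.051,"z":0,"wx":0,"wy":0,"wz":0.13,"claw":0},{"x":0.121,"y":-0.071,"z":0,"wx":0,"wy":0,"wz":0.18,"claw":0},{"x":0.155,"y":-0.091,"z":0,"wx":0,"wy":0,"wz":0.23,"claw":0},{"x":0.189,"y":-0.111,"z":0,"wx":0,"wy":0,"wz":0.28,"claw":0},{"x":0.223,"y":-0.131,"z":0,"wx":0,"wy":0,"wz":0.33,"claw":0},{"x":0.256,"y":-0.151,"z":0,"wx":0,"wy":0,"wz":0.38,"claw":0},{"x":0.288,"y":-0.17,"z":0,"wx":0,"wy":0,"wz":0.43,"claw":0},{"x":0.31,"y":-0.183,"z":0,"wx":0,"wy":0,"wz":0.475,"claw":0}]' 30
python3 -m handwheel '[{"x":0.008,"y":0,"z":0,"wx":0,"wy":0,"wz":0,"claw":0},{"x":0.014,"y":0,"z":0,"wx":0,"wy":0,"wz":0,"claw":0},{"x":0.018,"y":0,"z":0,"wx":0,"wy":0,"wz":0,"claw":0},{"x":0.018,"y":0,"z":0.01,"wx":0,"wy":0,"wz":0,"claw":0},{"x":0.018,"y":0,"z":0.03,"wx":0,"wy":0,"wz":0,"claw":0},{"x":0.018,"y":0,"z":0.05,"wx":0,"wy":0,"wz":0,"claw":0},{"x":0.018,"y":0,"z":0.06,"wx":0,"wy":0,"wz":0,"claw":0},{"x":0.018,"y":0,"z":0.06,"wx":0,"wy":0,"wz":0,"claw":0},{"x":0.018,"y":0,"z":0.06,"wx":0,"wy":0,"wz":0,"claw":0},{"x":0.018,"y":0,"z":0.06,"wx":0,"wy":0,"wz":0,"claw":0}]' 30
python3 - <<'E'
from h import *
delta([.483,.093,.113],-36.5)
for n in('side','top'):
  b=imaging.snapshot(n); cv2.imwrite(f'pics/ins_{n}.png',b)
b=cv2.imread('pics/ins_side.png');t=cv2.imread('pics/ins_top.png')
u,v=pix('side',[.483,.093,.09])[0].astype(int);x,y=pix('top',[.483,.093,.1])[0].astype(int)
print(u,v,x,y)
f=lambda im,x,y:cv2.resize(im[y-30:y+30,x-26:x+26],(400,460),interpolation=cv2.INTER_CUBIC)
cv2.imwrite('pics/ins.png',np.hstack([f(b,u,v),f(cv2.convertScaleAbs(t,alpha=1.4),x,y)]))
E
```

```text
t: 4.32
tcp_pos: [0.4859, 0.0772, 0.1717]
tool_rot: [[0.596, 0.803, -0.002], [0.803, -0.596, 0.0], [-0.001, -0.002, -1.0]]
ft_force: [0.2, 0.5, -0.9]
grip_width: 0.316
gripper_force: 30.0
t: 5.15
tcp_pos: [0.4992, 0.089, 0.1131]
tool_rot: [[0.595, 0.804, 0.001], [0.804, -0.595, -0.0], [0.0, 0.001, -1.0]]
ft_force: [0.2, -0.1, -1.5]
grip_width: 0.312
gripper_force: 30.0
t 5.15 tcp [0.4992 0.089  0.1131] yaw_y -36.5 delta [-0.0065 -0.0154  0.0001] wz -0.000 tilt [ 0.0007 -0.0001] F [ 0.2 -0.1 -1.5] w 0.312 g 29.985097646713257
277 237 251 225
```

View pics/ins.png

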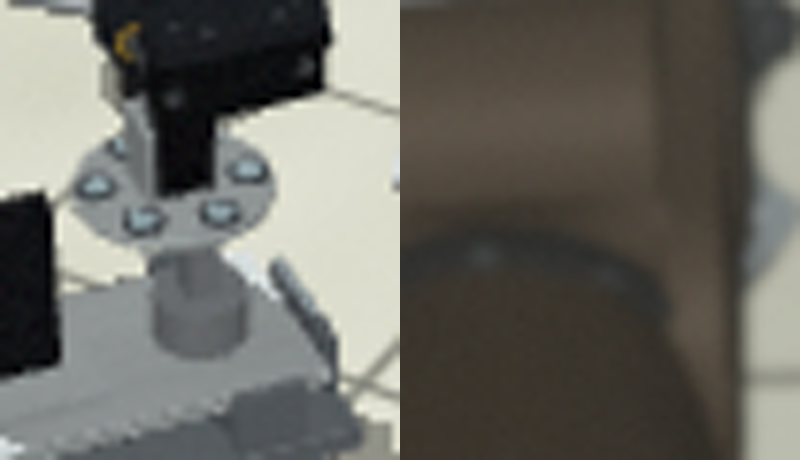

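The disc windows in the side crop are at (95,185), (145,220), (222,213), (248,170) and (120,147). The top view is blocked by the arm. I'll fit the window circle in the world to get the wheel's offset from the TCP.

```bash
python3 - <<'E'
from h import *
from scipy.optimize import least_squares as ls
p=np.array([(95,185),(145,220),(222,213),(248,170),(120,147)])
uv=p/[400/52,460/60]+[277-26-.5,237-30-.5]
W=onz('side',uv,.106)[:,:2]
r=ls(lambda q:np.hypot(*(W-q[:2]).T)-q[2],[.5,.09,.03]);print(r.x,r.fun)
s=manip.observe();d=r.x[:2]-s['tcp_pos'][:2];print('offset in tool',s['tool_rot'][:2,:2].T@d)
# consistency: window circle with TCP + 5 windows at 60deg pitch
a=np.degrees(np.arctan2(*(W-r.x[:2]).T[::-1]));print(a)
E
```

```text
[0.50403232 0.08315177 0.03161218] [ 1.99682129e-04 -6.03593429e-04  7.03082088e-04 -3.90382382e-04
  9.12115938e-05]
offset in tool [-0.00200554  0.00747324]
[  39.51182314  101.80777954  160.65312698 -139.60755578  -14.03534858]
```

```bash
python3 - <<'E'
from h import *
p=manip.observe()['tcp_pos']
print('disc centre pred',pix('side',[p[0],p[1],.103]),'seen u',175/7.69+250.5)
for z in(.045,.06,.094):print('shaft pred',z,pix('side',[.4825,.0925,z]))
g=cv2.imread('pics/side0.png').astype(int).max(2)
for v in (238,242,246,249,251): print(v,g[v,266:288])
b=cv2.imread('pics/ins_side.png').astype(int).max(2)
for v in (228,230,232,234,236): print(v,b[v,256:292])
E
```

```text
disc centre pred [[273.2017824  231.88113908]] seen u 273.2568270481144
shaft pred 0.045 [[277.59156423 248.79280852]]
shaft pred 0.06 [[277.48275207 245.03156655]]
shaft pred 0.094 [[277.23115041 236.33460934]]
238 [187 187 187 187 186 187 188 162  82 120 114  98  91 134 183 189 189 189
 188 188 188 187]
242 [184 185 184 184  77 112 134 137  79  76  81  85  84  96 138 145 173 186
 187 169  78 105]
246 [192 193 192 191 160 114 136 137 136  95  91 133 138 139 143 143 100 146
 181 185 184 183]
249 [193 190 190 189 158  82  76  80  84  89  89  87  84  84  80  78  74 147
 179 180 180 181]
251 [188 189 189 188 185  99  80  80  84  86  87  88  85  84  81  79  96 175
 182 182 180 180]
228 [221 222 221 222 221 174 149 147 147 147 144 122 112 110 121  43  18  14
  15  14  13  17  41 135 129 117 165 169 144 112 219 223 224 223 224 224]
230 [222 222 222 220 168 112 114 165 143 112 148 149 123 112 122  56  18  10
  12  16  11  11  41 136 145  88  91  92  68  92 153 221 225 223 224 224]
232 [ 50 214 187 148 135  84  90  93  80  99 143 151 148 131 122  79  47  72
  69 125 135 138 139 148 149 149 149 148 149 149 147 220 225 224 224 223]
234 [ 17  52 186 221 166 146 145 146 148 148 148 111 155 120 107 104 146 150
 148 150 130  91 164 169 169 120 128 151 149 144 219 224 224 224 223 222]
236 [ 18  20 214 221 221 220 176 148 152 148 149  73 140 144 121  76 117 147
 151 151 152 126 105  87 100 119 142 127 182 220 223 223 223 223 222 222]
```

```bash
python3 - <<'E'
from h import *
for q in([.4825,.0925],[.4843,.0949]):
  for z in(.038,.06,.094):print(q,z,pix('top',q+[z]))
a=cv2.imread('pics/top0.png').max(2);print(a[219:236,244:263])
E
```

```text
[0.4825, 0.0925] 0.038 [[253.50973355 226.95589006]]
[0.4825, 0.0925] 0.06 [[252.88220343 226.55663257]]
[0.4825, 0.0925] 0.094 [[251.87235873 225.91413264]]
[0.4843, 0.0949] 0.038 [[252.70997192 226.38307523]]
[0.4843, 0.0949] 0.06 [[252.06989727 225.97482468]]
[0.4843, 0.0949] 0.094 [[251.03987235 225.31785717]]
[[134 134 134 133 133 132 130 129 129 129 130 131 132 133 133 133 133 134
  134]
 [134 133 133 132 130 127 125 123 121 123 124 126 129 131 133 133 134 133
  133]
 [134 133 133 129 124 120 117 115 115 115 117 119 122 127 130 132 133 133
  133]
 [134 133 130 125 119 114 110 108 108 111 112 114 117 121 125 130 132 133
  133]
 [133 132 127 120 115 110 104  99 101 106 110 111 113 115 120 126 131 133
  134]
 [133 130 124 116 111 104  96  90  91  97 102 107 111 113 116 121 128 132
  134]
 [132 129 122 114 106  97  89  86  86  88  92 100 107 111 111 114 123 131
  134]
 [132 128 121 113 104  93  87  85  84  82  85  95 106 110 110 111 120 130
  133]
 [132 128 121 113 105  95  86  82  79  78  85  99 109 112 109 110 120 130
  133]
 [133 129 123 116 109 102  94  88  81  82  93 105 111 112 108 110 121 130
  133]
 [133 131 125 119 113 109 105  98  93  93 102 109 112 110 109 116 125 132
  134]
 [133 132 128 121 116 114 111 108 104 105 109 111 110 108 111 120 128 133
  133]
 [134 133 130 125 119 115 114 112 110 110 111 111 109 107 115 125 131 133
  133]
 [133 133 133 130 125 119 116 113 112 110 110 110 112 115 123 130 133 133
  133]
 [134 134 133 132 129 125 122 119 116 115 115 117 122 126 130 132 133 133
  133]
 [133 134 134 133 132 131 129 127 125 125 126 128 130 132 133 133 134 133
  130]
 [133 133 134 133 134 133 133 132 131 132 132 133 133 133 134 134 133 131
  125]]
```

The two cameras differ by about 3 mm on the shaft. I'll aim midway, at (0.4834,0.0937), which is well inside the taper's ±3.75 mm capture, and watch the forces.

```bash
python3 -c "
from h import *
delta([.4834,.0937,.113],-36.5)"
python3 -m handwheel '[{"x":-0.001,"y":-0.003,"z":-0.004,"wx":0,"wy":0,"wz":0,"claw":0},{"x":-0.003,"y":-0.008,"z":-0.004,"wx":0,"wy":0,"wz":0,"claw":0},{"x":-0.005,"y":-0.013,"z":-0.004,"wx":0,"wy":0,"wz":0,"claw":0},{"x":-0.0056,"y":-0.0155,"z":-0.004,"wx":0,"wy":0,"wz":0,"claw":0},{"x":-0.0056,"y":-0.0155,"z":-0.004,"wx":0,"wy":0,"wz":0,"claw":0},{"x":-0.0056,"y":-0.0155,"z":0,"wx":0,"wy":0,"wz":0,"claw":0},{"x":-0.0056,"y":-0.0155,"z":0.003,"wx":0,"wy":0,"wz":0,"claw":0},{"x":-0.0056,"y":-0.0155,"z":0.006,"wx":0,"wy":0,"wz":0,"claw":0},{"x":-0.0056,"y":-0.0155,"z":0.008,"wx":0,"wy":0,"wz":0,"claw":0},{"x":-0.0056,"y":-0.0155,"z":0.008,"wx":0,"wy":0,"wz":0,"claw":0}]' 30
python3 -c "
from h import *
delta([.4834,.0937,.073],-36.5)"
```

```text
t 5.25 tcp [0.4992 0.0892 0.1134] yaw_y -36.5 delta [-0.0058 -0.0154  0.0004] wz -0.000 tilt [ 0.0014 -0.    ] F [-1.2 -0.2 -0.6] w 0.310 g 29.985043108463287
t: 6.08
tcp_pos: [0.4828, 0.094, 0.1039]
tool_rot: [[0.595, 0.804, -0.001], [0.804, -0.595, -0.0], [-0.001, -0.001, -1.0]]
ft_force: [-0.2, 0.0, -0.6]
grip_width: 0.316
gripper_force: 30.0
t 6.08 tcp [0.4828 0.094  0.1039] yaw_y -36.5 delta [0.0001 0.0007 0.0309] wz -0.000 tilt [-0.001  -0.0002] F [-0.2  0.  -0.6] w 0.316 g 29.984991252422333
```

```bash
python3 -m handwheel '[{"x":0,"y":0,"z":0.001,"wx":0,"wy":0,"wz":0,"claw":0},{"x":0,"y":0,"z":0.002,"wx":0,"wy":0,"wz":0,"claw":0},{"x":0,"y":0,"z":0.003,"wx":0,"wy":0,"wz":0,"claw":0},{"x":0,"y":0,"z":0.004,"wx":0,"wy":0,"wz":0,"claw":0},{"x":0,"y":0,"z":0.005,"wx":0,"wy":0,"wz":0,"claw":0},{"x":0,"y":0,"z":0.006,"wx":0,"wy":0,"wz":0,"claw":0},{"x":0,"y":0,"z":0.007,"wx":0,"wy":0,"wz":0,"claw":0},{"x":0,"y":0,"z":0.008,"wx":0,"wy":0,"wz":0,"claw":0},{"x":0,"y":0,"z":0.008,"wx":0,"wy":0,"wz":0,"claw":0},{"x":0,"y":0,"z":0.008,"wx":0,"wy":0,"wz":0,"claw":0}]' 30
python3 -c "
from h import *
print(manip.observe()['moment'].round(2))
delta([.4834,.0937,.073],-36.5)"
```

```text
t: 6.92
tcp_pos: [0.4828, 0.0941, 0.0964]
tool_rot: [[0.595, 0.804, -0.001], [0.804, -0.595, 0.0], [-0.0, -0.0, -1.0]]
ft_force: [1.2, 0.2, -2.7]
grip_width: 0.314
gripper_force: 30.0
[-0.03 -0.4   0.06]
t 6.92 tcp [0.4828 0.0941 0.0964] yaw_y -36.5 delta [0.     0.0008 0.0234] wz -0.000 tilt [-0.0005  0.    ] F [ 1.2  0.2 -2.7] w 0.314 g 29.985081553459167
```

The underside is 11 mm past the tip with no resistance, so the bore is threaded. Going on down.

```bash
python3 -m handwheel '[{"x":0,"y":0,"z":0.002,"wx":0,"wy":0,"wz":0,"claw":0},{"x":0,"y":0,"z":0.004,"wx":0,"wy":0,"wz":0,"claw":0},{"x":0,"y":0,"z":0.006,"wx":0,"wy":0,"wz":0,"claw":0},{"x":0,"y":0,"z":0.008,"wx":0,"wy":0,"wz":0,"claw":0},{"x":0,"y":0,"z":0.01,"wx":0,"wy":0,"wz":0,"claw":0},{"x":0,"y":0,"z":0.012,"wx":0,"wy":0,"wz":0,"claw":0},{"x":0,"y":0,"z":0.014,"wx":0,"wy":0,"wz":0,"claw":0},{"x":0,"y":0,"z":0.016,"wx":0,"wy":0,"wz":0,"claw":0},{"x":0,"y":0,"z":0.018,"wx":0,"wy":0,"wz":0,"claw":0},{"x":0,"y":0,"z":0.018,"wx":0,"wy":0,"wz":0,"claw":0}]' 30
python3 -c "
from h import *
print(manip.observe()['moment'].round(2))
delta([.4834,.0937,.073],-36.5)"
```

```text
t: 7.75
tcp_pos: [0.4829, 0.0941, 0.0782]
tool_rot: [[0.595, 0.804, -0.0], [0.804, -0.595, -0.0], [-0.0, -0.0, -1.0]]
ft_force: [0.4, 1.0, -1.9]
grip_width: 0.314
gripper_force: 30.0
[ 0.2  -0.22  0.01]
t 7.75 tcp [0.4829 0.0941 0.0782] yaw_y -36.5 delta [-0.      0.0006  0.0052] wz -0.000 tilt [-0.0004 -0.0001] F [ 0.4  1.  -1.9] w 0.314 g 29.984887540340424
```

```bash
python3 -m handwheel '[{"x":0,"y":0,"z":0.001,"wx":0,"wy":0,"wz":0,"claw":0},{"x":0,"y":0,"z":0.002,"wx":0,"wy":0,"wz":0,"claw":0},{"x":0,"y":0,"z":0.003,"wx":0,"wy":0,"wz":0,"claw":0},{"x":0,"y":0,"z":0.0035,"wx":0,"wy":0,"wz":0,"claw":0},{"x":0,"y":0,"z":0.004,"wx":0,"wy":0,"wz":0,"claw":0},{"x":0,"y":0,"z":0.0045,"wx":0,"wy":0,"wz":0,"claw":0},{"x":0,"y":0,"z":0.005,"wx":0,"wy":0,"wz":0,"claw":0},{"x":0,"y":0,"z":0.0055,"wx":0,"wy":0,"wz":0,"claw":0},{"x":0,"y":0,"z":0.006,"wx":0,"wy":0,"wz":0,"claw":0},{"x":0,"y":0,"z":0.006,"wx":0,"wy":0,"wz":0,"claw":0}]' 30
python3 -c "
from h import *
print(manip.observe()['moment'].round(2))
delta([.4834,.0937,.073],-36.5)"
```

```text
t: 8.58
tcp_pos: [0.483, 0.0941, 0.073]
tool_rot: [[0.595, 0.804, 0.0], [0.804, -0.595, -0.0], [0.0, 0.0, -1.0]]
ft_force: [-1.8, -0.0, 5.7]
grip_width: 0.312
gripper_force: 30.0
[0.01 0.2  0.07]
t 8.58 tcp [0.483  0.0941 0.073 ] yaw_y -36.5 delta [-0.      0.0006 -0.    ] wz 0.000 tilt [ 0.0003 -0.0001] F [-1.8 -0.   5.7] w 0.312 g 29.986572861671448
```

Contact came at tcp z 0.073 with about 7 N, which is exactly the seat height. A small extra press, then release and retreat.

```bash
python3 -m handwheel '[{"x":0,"y":0,"z":0.0005,"wx":0,"wy":0,"wz":0,"claw":0},{"x":0,"y":0,"z":0.001,"wx":0,"wy":0,"wz":0,"claw":0},{"x":0,"y":0,"z":0.001,"wx":0,"wy":0,"wz":0,"claw":0},{"x":0,"y":0,"z":0.0,"wx":0,"wy":0,"wz":0,"claw":0.1},{"x":0,"y":0,"z":0,"wx":0,"wy":0,"wz":0,"claw":0.36},{"x":0,"y":0,"z":0,"wx":0,"wy":0,"wz":0,"claw":0.42},{"x":0,"y":0,"z":0,"wx":0,"wy":0,"wz":0,"claw":0.5},{"x":0,"y":0,"z":0,"wx":0,"wy":0,"wz":0,"claw":0.6},{"x":0,"y":0,"z":0,"wx":0,"wy":0,"wz":0,"claw":0.6},{"x":0,"y":0,"z":0,"wx":0,"wy":0,"wz":0,"claw":0.6}]' 30
python3 -m handwheel '[{"x":0,"y":0,"z":-0.005,"wx":0,"wy":0,"wz":0,"claw":0.6},{"x":0,"y":0,"z":-0.015,"wx":0,"wy":0,"wz":0,"claw":0.6},{"x":0,"y":0,"z":-0.03,"wx":0,"wy":0,"wz":0,"claw":0.6},{"x":0,"y":0,"z":-0.05,"wx":0,"wy":0,"wz":0,"claw":0.6},{"x":0,"y":0,"z":-0.08,"wx":0,"wy":0,"wz":0,"claw":0.6},{"x":0,"y":0,"z":-0.1,"wx":0,"wy":0,"wz":0,"claw":0.6},{"x":0,"y":0,"z":-0.11,"wx":0,"wy":0,"wz":0,"claw":0.6},{"x":0,"y":0,"z":-0.11,"wx":0,"wy":0,"wz":0,"claw":0.6},{"x":0,"y":0,"z":-0.11,"wx":0,"wy":0,"wz":0,"claw":0.6},{"x":0,"y":0,"z":-0.11,"wx":0,"wy":0,"wz":0,"claw":0.6}]' 30
python3 - <<'E'
from h import *
delta([.53,.157,.1],-36.5)
b=imaging.snapshot('side');cv2.imwrite('pics/on_side.png',b)
cv2.imwrite('pics/on.png',cv2.resize(b[205:285,195:315],(780,520),interpolation=cv2.INTER_CUBIC))
E
```

```text
t: 9.42
tcp_pos: [0.4829, 0.0941, 0.0725]
tool_rot: [[0.595, 0.804, -0.0], [0.804, -0.595, -0.0], [-0.0, -0.0, -1.0]]
ft_force: [0.1, 0.7, -0.9]
grip_width: 0.586
gripper_force: 0.0
t: 10.25
tcp_pos: [0.4826, 0.094, 0.1822]
tool_rot: [[0.595, 0.804, -0.001], [0.804, -0.595, -0.0], [-0.001, -0.0, -1.0]]
ft_force: [0.0, 0.0, 0.5]
grip_width: 0.605
gripper_force: 0.0
t 10.25 tcp [0.4826 0.094  0.1822] yaw_y -36.5 delta [0.0789 0.0007 0.0822] wz 0.000 tilt [-0.0007 -0.0001] F [0.  0.  0.5] w 0.605 g 0.0
```

View pics/on.png

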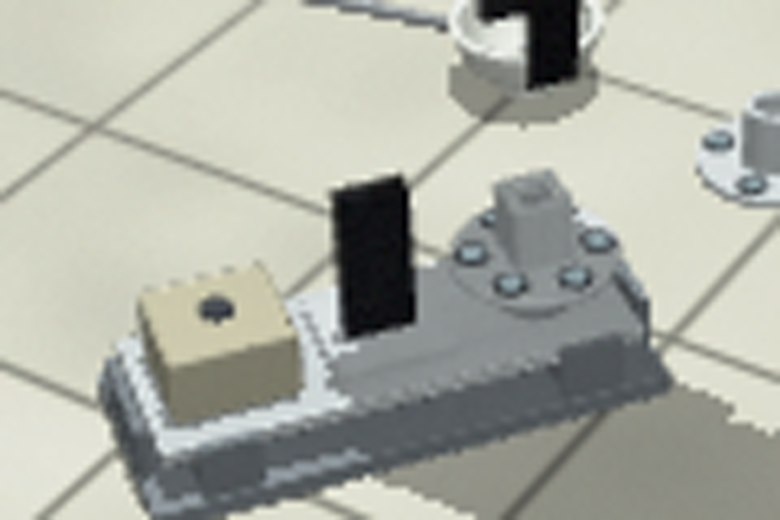

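The wheel sits flush on the collar, at crop (535,250). The fin top is at crop (370,185), 80 mm along tool x. Moving over the fin, descending and gripping at 60 N.

```bash
python3 -m handwheel '[{"x":0.02,"y":0,"z":0,"wx":0,"wy":0,"wz":0,"claw":0.6},{"x":0.045,"y":0,"z":0,"wx":0,"wy":0,"wz":0,"claw":0.6},{"x":0.07,"y":0,"z":0,"wx":0,"wy":0,"wz":0,"claw":0.6},{"x":0.08,"y":0,"z":0,"wx":0,"wy":0,"wz":0,"claw":0.6},{"x":0.08,"y":0,"z":0.01,"wx":0,"wy":0,"wz":0,"claw":0.6},{"x":0.08,"y":0,"z":0.03,"wx":0,"wy":0,"wz":0,"claw":0.6},{"x":0.08,"y":0,"z":0.055,"wx":0,"wy":0,"wz":0,"claw":0.6},{"x":0.08,"y":0,"z":0.08,"wx":0,"wy":0,"wz":0,"claw":0.6},{"x":0.08,"y":0,"z":0.1,"wx":0,"wy":0,"wz":0,"claw":0.6},{"x":0.08,"y":0,"z":0.107,"wx":0,"wy":0,"wz":0,"claw":0.6}]' 60
python3 -m handwheel '[{"x":0,"y":0,"z":0,"wx":0,"wy":0,"wz":0,"claw":0.5},{"x":0,"y":0,"z":0,"wx":0,"wy":0,"wz":0,"claw":0.4},{"x":0,"y":0,"z":0,"wx":0,"wy":0,"wz":0,"claw":0.3},{"x":0,"y":0,"z":0,"wx":0,"wy":0,"wz":0,"claw":0.2},{"x":0,"y":0,"z":0,"wx":0,"wy":0,"wz":0,"claw":0.15},{"x":0,"y":0,"z":0,"wx":0,"wy":0,"wz":0,"claw":0.1},{"x":0,"y":0,"z":0,"wx":0,"wy":0,"wz":0,"claw":0},{"x":0,"y":0,"z":0,"wx":0,"wy":0,"wz":0,"claw":0},{"x":0,"y":0,"z":0,"wx":0,"wy":0,"wz":0,"claw":0},{"x":0,"y":0,"z":0,"wx":0,"wy":0,"wz":0,"claw":0}]' 60
python3 -c "
from h import *
print(manip.observe()['moment'].round(2))
delta([.5306,.158,.075],-36.5)"
```

```text
t: 11.13
tcp_pos: [0.5281, 0.1571, 0.0721]
tool_rot: [[0.595, 0.804, -0.006], [0.804, -0.595, -0.001], [-0.004, -0.004, -1.0]]
ft_force: [-0.9, -0.0, -0.2]
grip_width: 0.6
gripper_force: 0.0
t: 11.97
tcp_pos: [0.531, 0.1584, 0.076]
tool_rot: [[0.595, 0.804, 0.001], [0.804, -0.595, -0.0], [0.001, 0.001, -1.0]]
ft_force: [2.1, -1.4, 6.0]
grip_width: 0.125
gripper_force: 60.0
[-0.14 -0.05  0.14]
t 11.97 tcp [0.531  0.1584 0.076 ] yaw_y -36.5 delta [-0.0005 -0.0001  0.001 ] wz 0.000 tilt [ 0.001 -0.   ] F [ 2.1 -1.4  6. ] w 0.125 g 60.00146806240082
```

The fin is held, at 12 mm and 60 N. Slow lift.

```bash
python3 -m handwheel '[{"x":0,"y":0,"z":-0.001,"wx":0,"wy":0,"wz":0,"claw":0},{"x":0,"y":0,"z":-0.002,"wx":0,"wy":0,"wz":0,"claw":0},{"x":0,"y":0,"z":-0.004,"wx":0,"wy":0,"wz":0,"claw":0},{"x":0,"y":0,"z":-0.006,"wx":0,"wy":0,"wz":0,"claw":0},{"x":0,"y":0,"z":-0.008,"wx":0,"wy":0,"wz":0,"claw":0},{"x":0,"y":0,"z":-0.011,"wx":0,"wy":0,"wz":0,"claw":0},{"x":0,"y":0,"z":-0.014,"wx":0,"wy":0,"wz":0,"claw":0},{"x":0,"y":0,"z":-0.017,"wx":0,"wy":0,"wz":0,"claw":0},{"x":0,"y":0,"z":-0.02,"wx":0,"wy":0,"wz":0,"claw":0},{"x":0,"y":0,"z":-0.02,"wx":0,"wy":0,"wz":0,"claw":0}]' 60
python3 -m handwheel '[{"x":0,"y":0,"z":-0.004,"wx":0,"wy":0,"wz":0,"claw":0},{"x":0,"y":0,"z":-0.01,"wx":0,"wy":0,"wz":0,"claw":0},{"x":0,"y":0,"z":-0.017,"wx":0,"wy":0,"wz":0,"claw":0},{"x":0,"y":0,"z":-0.024,"wx":0,"wy":0,"wz":0,"claw":0},{"x":0,"y":0,"z":-0.031,"wx":0,"wy":0,"wz":0,"claw":0},{"x":0,"y":0,"z":-0.038,"wx":0,"wy":0,"wz":0,"claw":0},{"x":0,"y":0,"z":-0.045,"wx":0,"wy":0,"wz":0,"claw":0},{"x":0,"y":0,"z":-0.052,"wx":0,"wy":0,"wz":0,"claw":0},{"x":0,"y":0,"z":-0.057,"wx":0,"wy":0,"wz":0,"claw":0},{"x":0,"y":0,"z":-0.06,"wx":0,"wy":0,"wz":0,"claw":0}]' 60
python3 -m handwheel '[{"x":0,"y":0,"z":-0.004,"wx":0,"wy":0,"wz":0,"claw":0},{"x":0,"y":0,"z":-0.01,"wx":0,"wy":0,"wz":0,"claw":0},{"x":0,"y":0,"z":-0.017,"wx":0,"wy":0,"wz":0,"claw":0},{"x":0,"y":0,"z":-0.024,"wx":0,"wy":0,"wz":0,"claw":0},{"x":0,"y":0,"z":-0.031,"wx":0,"wy":0,"wz":0,"claw":0},{"x":0,"y":0,"z":-0.038,"wx":0,"wy":0,"wz":0,"claw":0},{"x":0,"y":0,"z":-0.045,"wx":0,"wy":0,"wz":0,"claw":0},{"x":0,"y":0,"z":-0.052,"wx":0,"wy":0,"wz":0,"claw":0},{"x":0,"y":0,"z":-0.057,"wx":0,"wy":0,"wz":0,"claw":0},{"x":0,"y":0,"z":-0.06,"wx":0,"wy":0,"wz":0,"claw":0}]' 60
python3 - <<'E'
from h import *
s=manip.observe();print(s['moment'].round(2))
delta([.5306,.158,.215],-36.5)
b=imaging.snapshot('side');cv2.imwrite('pics/up_side.png',b)
cv2.imwrite('pics/up.png',cv2.resize(b[150:290,175:335],(640,560),interpolation=cv2.INTER_CUBIC))
E
```

```text
t: 12.8
tcp_pos: [0.5305, 0.1585, 0.0963]
tool_rot: [[0.595, 0.804, 0.0], [0.804, -0.595, 0.0], [0.0, 0.0, -1.0]]
ft_force: [0.2, -0.4, -4.7]
grip_width: 0.122
gripper_force: 60.0
t: 13.63
tcp_pos: [0.5307, 0.1584, 0.1565]
tool_rot: [[0.595, 0.804, 0.001], [0.804, -0.595, 0.0], [0.001, 0.001, -1.0]]
ft_force: [-0.6, -0.1, -6.4]
grip_width: 0.124
gripper_force: 60.0
t: 14.47
tcp_pos: [0.5307, 0.1584, 0.2165]
tool_rot: [[0.595, 0.804, 0.001], [0.804, -0.595, 0.0], [0.001, 0.001, -1.0]]
ft_force: [0.3, -0.4, -5.4]
grip_width: 0.123
gripper_force: 60.0
[-0.02 -0.06 -0.01]
t 14.47 tcp [0.5307 0.1584 0.2165] yaw_y -36.5 delta [-0.0004  0.0002  0.0015] wz 0.000 tilt [0.0008 0.    ] F [ 0.3 -0.4 -5.4] w 0.123 g 59.989832639694214
```

View pics/up.png

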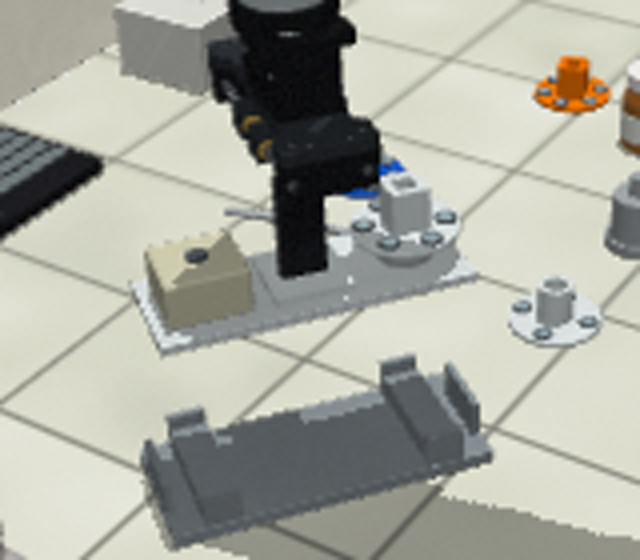

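The carriage hangs with the wheel seated. Its front plate edge runs from crop (165,350) to (478,278). I'll check that against a level prediction while settling.

```bash
python3 -m handwheel '[{"x":0,"y":0,"z":0,"wx":0,"wy":0,"wz":0,"claw":0},{"x":0,"y":0,"z":0,"wx":0,"wy":0,"wz":0,"claw":0},{"x":0,"y":0,"z":0,"wx":0,"wy":0,"wz":0,"claw":0},{"x":0,"y":0,"z":0,"wx":0,"wy":0,"wz":0,"claw":0},{"x":0,"y":0,"z":0,"wx":0,"wy":0,"wz":0,"claw":0},{"x":0,"y":0,"z":0,"wx":0,"wy":0,"wz":0,"claw":0},{"x":0,"y":0,"z":0,"wx":0,"wy":0,"wz":0,"claw":0},{"x":0,"y":0,"z":0,"wx":0,"wy":0,"wz":0,"claw":0},{"x":0,"y":0,"z":0,"wx":0,"wy":0,"wz":0,"claw":0},{"x":0,"y":0,"z":0,"wx":0,"wy":0,"wz":0,"claw":0}]' 60
python3 - <<'E'
from h import *
c=np.array([.5307,.1584]);X=np.array([-.595,-.804]);Y=np.array([.804,-.595])
b=imaging.snapshot('side')
print('moved px',np.abs(b.astype(int)-cv2.imread('pics/up_side.png')).max())
for tilt in(0,-3,3):
  r=np.radians(tilt)
  q=[np.r_[c+X*x*np.cos(r)-Y*.045,.170+x*np.sin(r)] for x in(-.12,.12)]
  p=(pix('side',q)-[175,150])*4;print(tilt,p.round(0).tolist(),'slope %.3f'%((p[1]-p[0])[1]/(p[1]-p[0])[0]))
E
```

```text
t: 15.35
tcp_pos: [0.5305, 0.1584, 0.2156]
tool_rot: [[0.595, 0.804, -0.0], [0.804, -0.595, -0.0], [-0.0, 0.0, -1.0]]
ft_force: [-0.5, -0.0, -6.2]
grip_width: 0.125
gripper_force: 60.0
moved px 108
0 [[161.0, 360.0], [477.0, 284.0]] slope -0.242
-3 [[161.0, 353.0], [477.0, 291.0]] slope -0.196
3 [[162.0, 367.0], [477.0, 277.0]] slope -0.288
```

The measured slope is -0.230 against -0.242 for level, so the tilt is under 1°. The lift is 14 cm. Handing in.

```bash
python3 -c "
from bench import manip
print(manip.finish_job())"
```

```text
the job is handed in; nothing more can be done
None
```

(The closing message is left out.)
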